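Put the die block away in the die cabinet

ROBOT

A 6-joint arm with a two-finger parallel gripper is mounted at the origin on the work surface. World frame = base frame: x ahead of the robot, y to its left, z up, the work surface at z = 0. Lengths are in m, angles in degrees, forces in N, time in s.
With the tool pointing down it reaches from about 0.3 to 0.75 m from the base axis. Payload 8.5 kg.
Tool frame: the origin (TCP) lies midway between the tips of the shut fingers; the grasp point (between the pads) lies 19 mm behind it; z points along the fingers, y is the line along which they close (so a half turn about z gives the same grasp; the last joint's range is limited). The gripper opens to 85 mm and grips with 20 to 120 N. Pads are 22 mm wide; open, the fingers measure 114 mm over their backs; the gripper's body (76 mm by 85 mm) begins 54 mm behind the grasp point. The pads swing forward as they close: fully open they stand 13 mm farther back than shut.
Start: joints at [-12.336, 21.807, 74.336, -0, 83.858, -12.336], TCP at [0.55, 0, 0.231] pointing down, gripper open.
Joint ranges: [-178.18, 178.18], [-50.72, 133.34], [12.68, 142.11], [-81.47, 261.47], [9.98, 163.14], [-165.26, 165.26]. Speed limits (degrees/s): [136.94, 136.94, 180, 180, 180, 180].

INTERFACE

Orientations are given as a 3x3 rotation matrix whose columns are the frame's x, y, z axes.
In Python, from rig import env gives the robot as it stands. The module is installed in compiled form; this text tells all that it offers.
- The arm moves only by the tool jog_arm, never from a script. Its argument "targets" is a list of rows, each a list of 6 numbers: the shift along the tool's x, y, z in cm, then the turn, a rotation vector about the tool's x, y, z in degrees. A call has 1 to 8 rows; each row is the pose to reach, as a shift and turn from the pose commanded when the call began, along the tool's axes at that moment; what a row does not reach only later rows make up. A row lasts 1/12 s, in which the tool goes at most 41.7 mm and 7.16 degrees, less where a joint would pass 70% of its speed; a pose out of reach is approached as far as the arm can. A call with a gripper value outside its range is refused whole. "hand" is the opening, from 0 (shut) to 1 (fully open), set as the call begins (left out, the last holds). The fingers move at their own pace and stop on an object; "newtons" is the grip in N (left out, the last holds). Time passes only in rows, so rows that repeat a pose let the fingers close. It gives the time, the measured TCP pose, the force, the opening and the grip force at its end, in the units of the state.
- env.observe(): the state, without advancing time (a new reading comes with each control period).
- env.get_image(name): name is "scene" or "side" or "wrist"; returns a dict with "frame" (400x640x3 uint8, red, green, blue), "depth" (400x640 float32, m along the optical axis (not along the pixel's ray), 0 where there is no reading), "fovy" (degrees; the focal length in pixels is half the picture's height over the tangent of half this angle, whatever the lens; pixels are square), "cx", "cy" (the principal point, pixels), "cam_to_world" (4x4, takes a point from camera to world coordinates). Camera axes: x right, y down, z forward; pixel columns grow to the right and rows downward; lengths in m; the calibration is good to about 2 mm. A picture is of the moment at which its call begins.
- env.close_job(): hands the job in; it is judged then, once.
Trained networks look in the newest picture that a camera, given by its name, has taken for a name from the list of things; names that differ only in an ending like _2 or _b are one class to them, and where a whole thing is asked for, a point or a joint stands for the part that bears it (a point fixed in the world has none). Each returns a list of dicts, best first, with "score" (0 to 1); they miss things now and then, are a little off and sometimes report something else, mostly with a low value. They report only what shows in the picture. A call takes as long as a camera call. They do not tell look-alikes from the thing itself.
- env.regions_of(camera, target): "pixels" (400x640 bool, what is visible of it) and "point" ([row, column] in pixels, amid what is visible of it).
The state is a dict: "time_s": time; "q": joint angles; "qvel": joint speeds; "joint_efforts": joint torques, N m; "position": TCP position; "tool_rot": TCP orientation; "ft_force": force on the tool from outside, world axes, zero at the start; "wrist_torque": the same for the moment, N m; "grip_width": finger opening in m; "gripper_force": force on a finger pad.
Only numpy, scipy, OpenCV 4.12 (cv2) and the standard library are available. Lean on these libraries where they do the work, as an engineer would, in place of code of your own. Each camera call takes 0.05 s, during which the arm holds its last target. There are 200 camera calls.

TASK

Swing the small blue cabinet's door wide open by its steel pull and leave it standing open. Then lift the aluminium die block out of its green cradle and set it down on the black rubber mat, let go, take it again the other way (by its long sides) and put it in the cabinet end-on, on the yellow stripe, pressing it back against the rubber stop until it is fully home. Leave it there upright and square to the cabinet, and do not disturb the jar, the mallet or the tin.

Things in the scene. Friction and masses are not known exactly. Their poses are not given: they have to be found in the camera images.
- door (a joint): opening angle of the cabinet door, rad: 0 shut, grows as it opens towards the robot, end stop at 1.9. Starts shut or a little ajar (0 to 0.25). It has no latch; a stiff hinge (about 1 N at the pull) lets it stay where it is left. The door is a blue panel 206 wide, 210 high, 12 thick.
- door_hinge (a point): point on the door's vertical hinge line, at the cabinet's left front edge (+y side of the cabinet), 119 mm above the bench. Seen from above the door opens clockwise about it. The point turns with the door.
- pull: steel T-bar pull at the door's free edge: upright bar, diameter 12, length 130, axis 46 mm in front of the door's face, 175 mm from the hinge along the door. Origin: on its axis 20 mm below its top, 200 mm above the bench. Its stems are 42 and 85 mm below the origin: the top 57 mm is free all round (40 mm clear to the door), to pinch from above. x axis: level, from bar into door; turns with it.
- cabinet: the cabinet, open front, 210 wide (y), 120 deep (x), 227 high, blue sides, clear back and full-depth clear roof. Origin: middle of its front edge, on the bench; x axis level, from the front inwards; y to the hinge side. Inner width 194; inner floor 12 mm, roof's underside 217 mm above the bench. A yellow painted stripe 44 wide runs along the middle of the floor, front to back.
- stop_pad: black rubber stop strip across the back of the cabinet, 150 wide, its top 49 mm above the bench, fixed. Origin: middle of its front face at the level of the cabinet's inner floor, 105 mm behind the cabinet's front edge; axes as the cabinet's.
- die_block: aluminium block 64 long (its x) by 40 wide (its y) by 45 high (its z), about 0.3 kg, with four brass die faces let into the top. Origin: centre of its underside. Starts upright in the cradle. Both ends are alike.
- cradle: green fixed cradle: floor 6 thick and two cheeks 10 thick, 52 long (x), 48 high from the bench, along the block's long sides with 1.5 to 3.5 mm play, so that there the block can only be taken by its ends, which stick out about 6 mm. Origin: centre of its underside; x axis along the block's length. Cradle and mat may swap places.
- mat: black rubber mat 150 x 150 x 4, fixed to the bench. Origin: centre of its underside.
- stud_jar: glass jar with steel cap, diameter 56, height 80; bystander. Origin: centre of its underside.
- mallet: hammer lying on the bench; bystander. Origin at its middle on the bench, handle to its -x.
- polish_tin: brass-coloured tin, diameter 66, height 50; bystander. Origin: centre of its underside.
There are look-alikes about, which are no part of the job. What is meant by the mat is not red or white, and is the larger of those in its own colour.

How it is judged:
By the outcome, as a careful person would: the job done as asked, in the order asked, and still so for the second after the job is handed in, with the robot touching nothing.
It also fails if it takes over 72 s, if anything falls off the work surface, if the arm or the gripper's body presses on something with over 40 N, if the wrist force passes 120 N, or if a joint passes its speed limit or range.

## Working session

There is one attempt and no reset: what is moved stays moved. The work goes in short steps, Python scripts to look and compute and a tool call to move; the robot and the scene stay as the last step left them, time stands still between calls to the robot, and variables do not carry over. Pictures are saved under pics/ and viewed, at most 10 in all, crops included, and the job is handed in when it is done.

Besides the shell and the picture viewer there is one more tool, called after "Emit:" in YAML: its name, and indented under it one key for each argument. jog_arm: Moves the arm, as the interface text tells. Its arguments: {"type":"object","properties":{"targets":{"type":"array","items":{"type":"array","items":{"type":"number"}}},"hand":{"type":"number"},"newtons":{"type":"number"}},"required":["targets"]}

```bash
mkdir -p pics; cat > h.py <<'E'
import numpy as np, cv2
from rig import env
def cloud(im):
    d=im["depth"];f=200/np.tan(np.radians(im["fovy"])/2)
    v,u=np.mgrid[:400,:640]
    p=np.stack([(u-im["cx"])/f*d,(v-im["cy"])/f*d,d],-1)
    T=im["cam_to_world"]
    w=p@T[:3,:3].T+T[:3,3]
    w[d<=0]=np.nan
    return w
def save(im,n,crop=None,s=1):
    a=im["frame"][...,::-1]
    if crop: r0,r1,c0,c1=crop;a=a[r0:r1,c0:c1]
    cv2.imwrite("pics/"+n+".png",cv2.resize(a,None,fx=s,fy=s,interpolation=cv2.INTER_CUBIC))
E
python3 - <<'E'
from h import *
np.set_printoptions(precision=4,suppress=True)
A=[]
for c in ["scene","side"]:
    im=env.get_image(c);A.append(im["frame"][...,::-1]);w=cloud(im);np.save(c+"_w.npy",w);np.save(c+"_f.npy",im["frame"])
    print(c,im["cam_to_world"][:3,3],im["cam_to_world"][:3,2])
    for t in ["door","pull","cabinet","die_block","cradle","mat","stud_jar","mallet","polish_tin","stop_pad"]:
        for r in env.regions_of(c,t):
            m=r["pixels"];q=w[m];q=q[~np.isnan(q[:,0])]
            if len(q): print(t,round(r["score"],2),r["point"],m.sum(),np.median(q,0),q.min(0),q.max(0))
            np.save(f"m_{c}_{t}.npy",m) if r["score"]>.5 else 0
a=np.vstack(A);cv2.imwrite("pics/a.png",cv2.resize(A[0],None,fx=1.25,fy=1.25));cv2.imwrite("pics/b.png",cv2.resize(A[1],None,fx=1.25,fy=1.25))
E
```

```text
scene [1.0635 0.1931 1.0915] [-0.4863 -0.2305 -0.8428]
door 0.69 [234.6, 356.4] 924 [0.5913 0.0861 0.2097] [ 0.4687  0.0139 -0.0023] [0.6093 0.2206 0.2273]
pull 0.37 [214.9, 356.6] 85 [0.535  0.0495 0.1819] [ 0.4026  0.0056 -0.0035] [0.5799 0.058  0.2227]
cabinet 0.98 [270.4, 360.5] 7060 [0.7029 0.1256 0.2242] [ 0.451  -0.0337 -0.0045] [0.7582 0.2443 0.2315]
cabinet 0.63 [332.3, 462.1] 594 [0.665  0.4372 0.0477] [ 0.6056  0.4092 -0.003 ] [0.6909 0.4711 0.0542]
die_block 0.75 [183.4, 254.7] 286 [ 0.4989 -0.317   0.049 ] [ 0.4225 -0.367  -0.0025] [ 0.5217 -0.2949  0.0571]
die_block 0.42 [212.9, 357.0] 80 [0.5353 0.0496 0.1826] [ 0.4     0.0046 -0.0035] [0.5439 0.0556 0.2208]
cradle 0.6 [185.9, 264.3] 177 [ 0.4892 -0.2907  0.0418] [ 0.4344 -0.3534 -0.0022] [ 0.5154 -0.2841  0.051 ]
cradle 0.27 [184.4, 257.4] 251 [ 0.5006 -0.3165  0.0494] [ 0.4577 -0.3429  0.0105] [ 0.5217 -0.2973  0.0571]
mat 0.92 [207.5, 317.5] 1244 [ 0.4642 -0.1212  0.0032] [ 0.3665 -0.1827 -0.0043] [0.6183 0.0153 0.3475]
mat 0.59 [147.3, 269.6] 734 [ 0.3093 -0.3833  0.0025] [ 0.2407 -0.4469 -0.0055] [ 0.3692 -0.3208 
[... 1709 characters left out ...]
 ] [ 0.2489  0.2427 -0.0028] [0.3748 0.3675 0.0075]
mat 0.67 [371.6, 360.6] 3058 [ 0.4697 -0.5635  0.0052] [ 0.3095 -0.855  -0.0032] [ 0.5324 -0.472   0.5456]
stud_jar 0.74 [223.4, 367.5] 401 [ 0.6802 -0.1281  0.0536] [ 0.6596 -0.1424  0.0005] [ 0.7473 -0.0489  0.0845]
mallet 0.94 [282.7, 404.3] 929 [ 0.7011 -0.3617  0.0243] [ 0.6606 -0.5057 -0.0017] [ 0.7649 -0.2225  0.0314]
mallet 0.33 [180.9, 321.8] 959 [0.5804 0.0538 0.1369] [ 0.5242 -0.0144 -0.0034] [0.6894 0.5819 0.3099]
polish_tin 0.64 [159.3, 308.9] 80 [0.6354 0.4251 0.0381] [ 0.5063 -0.0122  0.0072] [0.6511 0.4604 0.2711]
polish_tin 0.35 [240.4, 303.6] 404 [ 0.4842 -0.0576  0.0044] [ 0.3072 -0.7751 -0.0009] [ 0.5187 -0.0204  0.6173]
```

View pics/a.png

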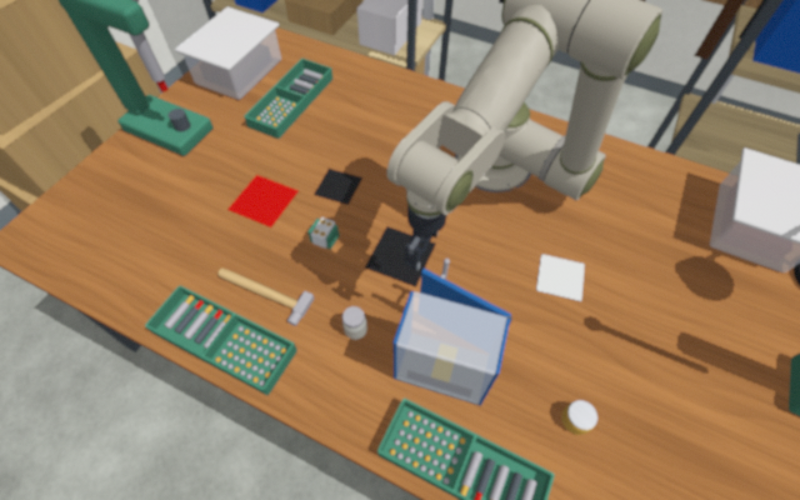

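View pics/b.png

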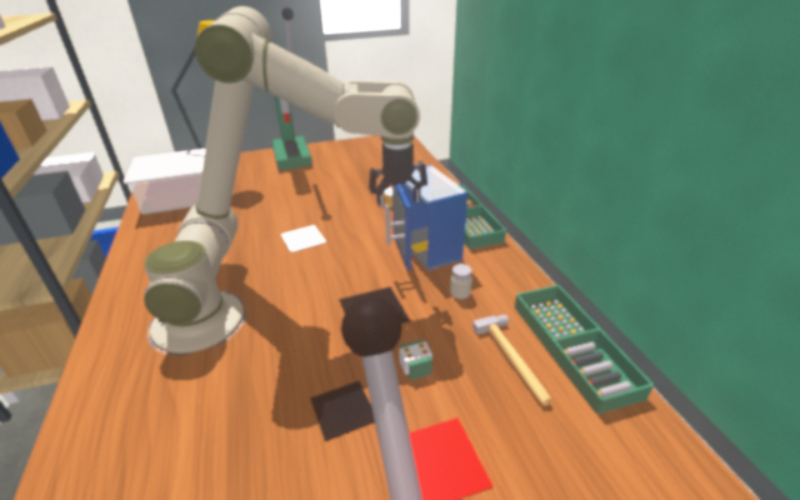

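Scene (640-px coordinates): the black squares are a large one at about (320,205) and a small one at about (270,148). There is also a red one at (211,160) and a white one at (448,221). The larger black one is the mat. The die block sits in the small green cradle at (258,186); the big green trays are look-alikes. The cabinet is at (360,270) with its door ajar and the pull at (356,213). I'll confirm this with numbers and one crop.

```bash
python3 - <<'E'
from h import *
np.set_printoptions(precision=4,suppress=True)
w=np.load("scene_w.npy");f=np.load("scene_f.npy").astype(int);ws=np.load("side_w.npy");fs=np.load("side_f.npy").astype(int)
def rect(p,n):
    r=cv2.minAreaRect((p[:,:2]*1000).astype(np.float32));print(n,len(p),np.array(r[0]),np.array(r[1]),round(r[2],1));return r
for nm,W,F in(("scene",w,f),("side",ws,fs)):
    dark=(F.max(-1)<60)&(abs(W[...,2]-.003)<.006)
    n,l,st,c=cv2.connectedComponentsWithStats(cv2.morphologyEx(dark.astype(np.uint8),cv2.MORPH_OPEN,np.ones((3,3))))
    for i in range(1,n):
        p=W[l==i]
        if st[i,4]>250 and .2<p[:,0].mean()<.8: rect(p,nm+" dark "+str(c[i].round()))
x,y,z=np.moveaxis(w,-1,0)
blue=(f[...,2]>f[...,0]+40)&(f[...,2]>f[...,1]+20)
box=(x>.4)&(x<.85)&(y>-.1)&(y<.35)
roof=box&(z>.215)&(z<.235)
m=np.load("m_scene_cabinet.npy") 
rect(w[roof&~blue],"roof nonblue"); rect(w[roof],"roof all")
for nm,W,F in(("scene",w,f),("side",ws,fs)):
    x,y,z=np.moveaxis(W,-1,0)
    blue=(F[...,2]>F[...,0]+40)&(F[...,2]>F[...,1]+20)&(x>.45)&(x<.85)&(y>-.1)&(y<.35)
    print(nm,"blue",blue.sum())
    # ascii plan
    H=np.zeros((36,36),int); p=W[blue&(z>.03)&(z<.235)]
    np.add.at(H,(np.clip(((p[:,0]-.45)*100).astype(int),0,35),np.clip(((p[:,1]+.1)*100).astype(int),0,35)),1)
    for r in H[:35]: print("".join(".123456789#"[min(v,10)] for v in r))
im={"frame":f.astype(np.uint8)};save(im,"c",(130,330,200,430),3.4)
E
```

```text
scene dark [271. 149.] 553 [ 305.9394 -382.6687] [107.2818 104.9833] 7.7
scene dark [314. 206.] 962 [ 443.4925 -106.2294] [140.9278 142.1892] 3.1
roof nonblue 3735 [630.8683 119.8119] [225.0413 212.8168] 8.7
roof all 4378 [630.8683 119.8119] [225.0413 212.8168] 8.7
scene blue 1172
....................................
....................................
....................................
....................................
....................................
....................................
....................................
....................................
....................................
....................................
....................................
....................................
...........32231....................
...........########87442321.........
..............8##############996....
.........................25#989#....
...............................#2...
...............................63...
...............................56...
...........71..................38...
...........36...................#...
...........38...................#...
....
[... 1086 characters left out ...]
..................................
...............................#....
..........3#4..................#2...
..........5#...................#7...
..........1#2..................##...
...........#4..................##...
...........##..................6#...
...........##..................1#1..
...........##...................#1..
...........7#...................#9..
...........1#2..................96..
...........1#4......................
............##......................
............##......................
............##......................
....................................
....................................
....................................
....................................
```

View pics/c.png

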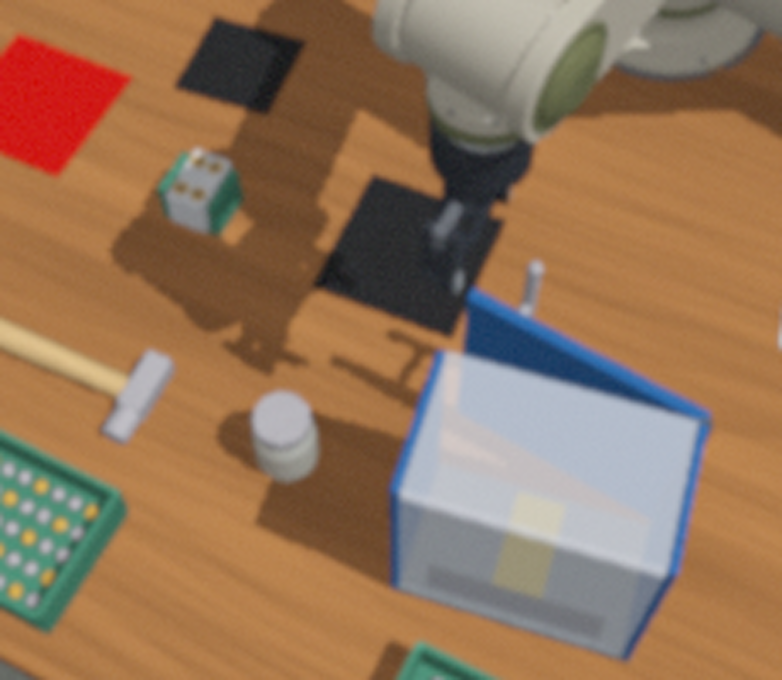

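Crop: the die block with its four brass faces sits in the small green cradle (crop pixel 203,190). The large black mat is at (410,255), next to the smaller black one at (240,65). The pull is at (533,285) and the yellow stripe in the cabinet at (530,545). Now the precise fits.

```bash
cat > fit.py <<'E'
from h import *
np.set_printoptions(precision=4,suppress=True)
from scipy.optimize import least_squares
def line(p,tol=.004):
    # robust line x=a+b*y or generic via fitLine huber
    for _ in range(4):
        vx,vy,x0,y0=cv2.fitLine((p[:,:2]).astype(np.float32),cv2.DIST_HUBER,0,1e-4,1e-4).ravel()
        d=(p[:,0]-x0)*-vy+(p[:,1]-y0)*vx
        k=abs(d)<tol; p=p[k] if k.sum()>20 else p
    return np.degrees(np.arctan2(vy,vx)),(round(float(x0),4),round(float(y0),4)),len(p)
E
python3 - <<'E'
from fit import *
for nm in("scene","side"):
    W=np.load(nm+"_w.npy");F=np.load(nm+"_f.npy").astype(int)
    x,y,z=np.moveaxis(W,-1,0)
    blue=(F[...,2]>F[...,0]+40)&(F[...,2]>F[...,1]+20)&(x>.45)&(x<.85)&(y>-.1)&(y<.35)&(z>.03)&(z<.235)
    print(nm,"Rwall",line(W[blue&(y<.07)&(x>.635)]),"Lwall",line(W[blue&(y>.19)&(x>.625)]),"door",line(W[blue&(x<.625)&(y<.19)]))
    # front/back edges along cabinet x (yaw t)
    # pull: nonblue above .12, in front of door
    pm=(x>.5)&(x<.56)&(y>.02)&(y<.08)&(z>.07)&(z<.225)&~blue
    v,u=np.nonzero(pm); 
    if len(v):
        p=W[pm]; print("pull",len(p),np.median(p,0),p.min(0),p.max(0), u.min(),u.max(),v.min(),v.max())
W=np.load("scene_w.npy");x,y,z=np.moveaxis(W,-1,0)
for t in(9,10,11):
    a=np.radians(t);c=np.array([np.cos(a),np.sin(a)]);n=np.array([-c[1],c[0]])
    k=(z>.218)&(z<.235)&(x>.4)&(x<.85)&(y>-.05)&(y<.3)
    X=W[k][:,:2]@c;Y=W[k][:,:2]@n
    print(t,"X pct",np.percentile(X,[0,1,50,99,99.8]),"Y",np.percentile(Y,[0.2,1,50,99,99.8]))
# block top
for nm in("scene","side"):
    W=np.load(nm+"_w.npy");F=np.load(nm+"_f.npy").astype(int)
    x,y,z=np.moveaxis(W,-1,0)
    k=(z>.045)&(z<.06)&(x>.42)&(x<.56)&(y>-.38)&(y<-.26)
    g=F[...,1]-F[...,0]>15
    for s,kk in(("top notgreen",k&~g),("green",k&g)):
        p=W[kk]; r=cv2.minAreaRect((p[:,:2]*1000).astype(np.float32)); print(nm,s,len(p),p.mean(0),r)
s=env.observe();print(s["position"],s["tool_rot"],s["time_s"])
E
```

```text
scene Rwall (np.float32(9.3904915), (0.7224, 0.0313), 178) Lwall (np.float32(8.582325), (0.6875, 0.2283), 151) door (np.float32(84.99176), (0.5906, 0.0632), 633)
pull 69 [0.5359 0.0508 0.1895] [0.5277 0.0439 0.1428] [0.5439 0.0556 0.2208] 352 359 207 223
side Rwall (np.float32(9.104511), (0.6961, 0.0219), 1318) Lwall (np.float32(8.848741), (0.673, 0.223), 283) door (np.float32(85.46804), (0.5823, 0.0494), 153)
pull 149 [0.5318 0.0436 0.1578] [0.5242 0.038  0.0947] [0.5599 0.055  0.221 ] 308 318 163 195
9 X pct [0.532  0.5825 0.6912 0.753  0.7535] Y [-0.0861 -0.0842  0.0215  0.121   0.1227]
10 X pct [0.5313 0.5813 0.6915 0.7536 0.7546] Y [-0.0983 -0.0963  0.0094  0.1091  0.1111]
11 X pct [0.5304 0.58   0.6915 0.7545 0.7559] Y [-0.1106 -0.1083 -0.0025  0.097   0.0999]
scene top notgreen 201 [ 0.4886 -0.3187  0.0506] ((488.0956726074219, -321.3702697753906), (65.86164093017578, 61.04776382446289), 2.5119941234588623)
scene green 62 [ 0.4893 -0.3185  0.0476] ((488.4232177734375, -320.20819091796875), (50.95533752441406, 65.51421356201172), 3.9081428050994873)
side top notgreen 329 [ 0.4859 -0.3205  0.0514] ((486.7333679199219, -316.17181396484375), (56.6602668762207, 64.97481536865234), 88.52847290039062)
side green 62 [ 0.487  -0.3507  0.0488] ((489.0556640625, -349.6357116699219), (49.35444641113281, 11.14585018157959), 3.26501202583313)
[0.55   0.     0.2313] [[-0.      1.     -0.0001]
 [ 1.      0.     -0.    ]
 [-0.     -0.0001 -1.    ]] 1.1
```

Emit:
jog_arm:
  targets:
    - [4.9, -1.6, 0, 0, 0, 4.7]
    - [4.9, -1.6, 0, 0, 0, 4.7]
    - [4.9, -1.6, 0, 0, 0, 4.7]
    - [4.9, -1.6, 3, 0, 0, 4.7]
    - [4.9, -1.6, 5.6, 0, 0, 4.7]
    - [4.9, -1.6, 5.6, 0, 0, 4.7]
  hand: 0.5
  newtons: 40

```text
time_s: 1.6
position: [0.5381, 0.0481, 0.1782]
tool_rot: [[0.081, 0.997, 0.014], [0.997, -0.081, -0.002], [-0.001, 0.014, -1.0]]
ft_force: [1.0, 1.4, 16.1]
grip_width: 0.0425
gripper_force: 6.7
```

Emit:
jog_arm:
  targets:
    - [0, 0, 0, 0, 0, 0]
    - [0, 0, 0, 0, 0, 0]
    - [0, 0, 0, 0, 0, 0]
    - [0, 0, 0, 0, 0, 0]
    - [0, 0, 0, 0, 0, 0]
    - [0, 0, 0, 0, 0, 0]
  hand: 0

```text
time_s: 2.1
position: [0.5344, 0.0484, 0.1758]
tool_rot: [[0.082, 0.997, 0.001], [0.997, -0.082, -0.001], [-0.001, 0.001, -1.0]]
ft_force: [0.7, -1.8, 4.8]
grip_width: 0.0111
gripper_force: 38.9
```

Emit:
jog_arm:
  targets:
    - [0.7, -1.8, 0, 0, 0, 6]
    - [1.59, -3.51, 0, 0, 0, 12]
    - [2.65, -5.12, 0, 0, 0, 18]
    - [3.87, -6.62, 0, 0, 0, 24]
    - [5.25, -7.97, 0, 0, 0, 30]
    - [6.75, -9.18, 0, 0, 0, 36]
    - [8.38, -10.22, 0, 0, 0, 42]
    - [10.1, -11.1, 0, 0, 0, 48]

```text
time_s: 2.77
position: [0.4312, 0.1588, 0.1758]
tool_rot: [[0.799, 0.602, 0.001], [0.602, -0.799, -0.001], [-0.0, 0.001, -1.0]]
ft_force: [4.1, -1.5, 1.8]
grip_width: 0.0111
gripper_force: 39.2
```

Emit:
jog_arm:
  targets:
    - [0.7, -1.8, 0, 0, 0, 6]
    - [1.59, -3.51, 0, 0, 0, 12]
    - [2.65, -5.12, 0, 0, 0, 18]
    - [3.87, -6.62, 0, 0, 0, 24]
    - [5.25, -7.97, 0, 0, 0, 30]
    - [6.75, -9.18, 0, 0, 0, 36]
    - [8.38, -10.22, 0, 0, 0, 42]
    - [8.38, -10.22, 0, 0, 0, 42]

```text
time_s: 3.43
position: [0.4374, 0.2931, 0.1758]
tool_rot: [[0.996, -0.086, 0.001], [-0.086, -0.996, 0.001], [0.001, -0.002, -1.0]]
ft_force: [-2.3, -0.2, 8.6]
grip_width: 0.011
gripper_force: 40.0
```

Emit:
jog_arm:
  targets:
    - [0, 0, 0, 0, 0, 0]
    - [0, 0, 0, 0, 0, 0]
    - [0, 0, 0, 0, 0, 0]
    - [0, 0, 0, 0, 0, 0]
  hand: 0.45

```text
time_s: 3.77
position: [0.4363, 0.2904, 0.1751]
tool_rot: [[0.997, -0.082, -0.001], [-0.082, -0.997, -0.0], [-0.001, 0.0, -1.0]]
ft_force: [-0.4, 0.1, -0.2]
grip_width: 0.0382
gripper_force: 0.0
```

Emit:
jog_arm:
  targets:
    - [0, 0, -4, 0, 0, 0]
    - [0, 0, -8, 0, 0, 0]
    - [0, 0, -12, 0, 0, 0]
    - [0, 0, -12, 0, 0, 0]

```text
time_s: 4.1
position: [0.4382, 0.2912, 0.3029]
tool_rot: [[0.997, -0.082, 0.012], [-0.082, -0.997, 0.005], [0.012, -0.006, -1.0]]
ft_force: [-0.4, -0.6, 0.4]
grip_width: 0.0383
gripper_force: 0.0
```

```bash
python3 - <<'E'
from fit import *
im=env.get_image("scene");W=cloud(im);F=im["frame"].astype(int);np.save("s2_w.npy",W);np.save("s2_f.npy",F)
x,y,z=np.moveaxis(W,-1,0)
blue=(F[...,2]>F[...,0]+40)&(F[...,2]>F[...,1]+20)&(z>.03)&(z<.235)
print("door",line(W[blue&(x<.58)&(x>.3)&(y>.05)&(y<.35)]))
dark=(F.max(-1)<60)&(abs(z-.003)<.006)&(x>.3)&(x<.6)&(y>-.25)&(y<.05)
dark=cv2.morphologyEx(dark.astype(np.uint8),cv2.MORPH_OPEN,np.ones((3,3)))>0
print(cv2.minAreaRect((W[dark][:,:2]*1000).astype(np.float32)))
s=env.observe();print(s["position"],s["tool_rot"],s["q"],s["time_s"])
save(im,"d",None,1.25)
E
```

```text
door (np.float32(-3.0832753), (0.4957, 0.2302), 168)
((440.30908203125, -104.2895278930664), (144.25892639160156, 143.60646057128906), 3.0705008506774902)
[0.4374 0.2909 0.2991] [[ 0.9966 -0.0822  0.0075]
 [-0.0822 -0.9966  0.0027]
 [ 0.0073 -0.0033 -1.    ]] [ 20.7039  16.7755  70.7556  -0.0071  92.0108 115.4166] 4.15
```

View pics/d.png

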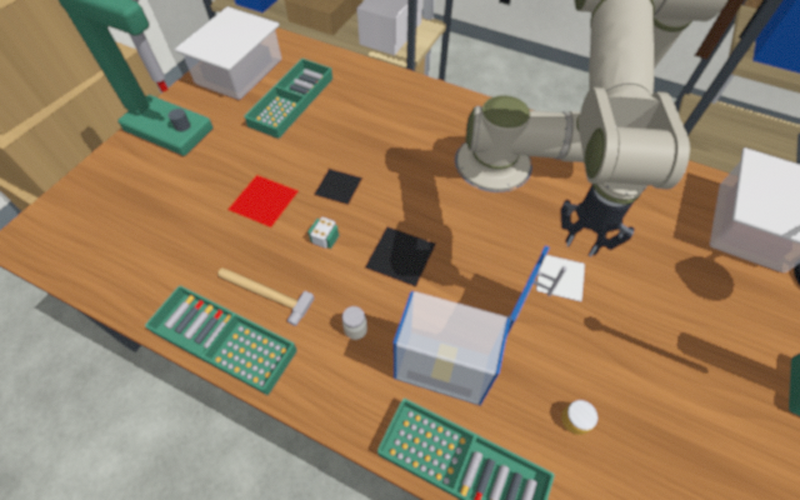

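The door now stands open at about 1.78 rad. The mat is clear at (320,205) px and the block is still in the cradle at (258,186). Next I move over the block for a wrist view.

Emit:
jog_arm:
  targets:
    - [5, 30, 0, 0, 0, -50]
    - [5, 30, 0, 0, 0, -50]
    - [5, 30, 0, 0, 0, -50]
    - [5, 30, 0, 0, 0, -50]
    - [5, 30, 0, 0, 0, -50]
    - [5, 30, 0, 0, 0, -50]
    - [5, 30, 0, 0, 0, -50]
    - [5, 30, 0, 0, 0, -50]
  hand: 1

```text
time_s: 4.82
position: [0.4599, 0.003, 0.2943]
tool_rot: [[0.711, 0.703, -0.002], [0.703, -0.711, 0.0], [-0.001, -0.002, -1.0]]
ft_force: [1.5, 1.1, 0.0]
grip_width: 0.0852
gripper_force: 0.0
```

```bash
cat > rel.py <<'E'
import sys
from h import *
from scipy.spatial.transform import Rotation as R
def down(yaw): # tool z down, tool y along world yaw
    a=np.radians(yaw);y=np.array([np.cos(a),np.sin(a),0]);z=np.array([0,0,-1.]);return np.c_[np.cross(y,z),y,z]
def tilt(yaw,p): # tool z forward along yaw, p deg from vertical; tool y = side(left)
    a=np.radians(yaw);p=np.radians(p);f=np.array([np.cos(a),np.sin(a),0])
    z=f*np.sin(p)+np.array([0,0,-np.cos(p)]);y=np.array([-f[1],f[0],0]);return np.c_[np.cross(y,z),y,z]
def rel(p0,R0,p1,R1):
    return np.r_[100*R0.T@(np.array(p1)-p0),np.degrees(R.from_matrix(R0.T@R1).as_rotvec())].round(2)
E
python3 - <<'E'
from rel import *
s=env.observe();print(s["position"].round(4),s["tool_rot"].round(3),s["q"].round(1),s["time_s"])
print(rel(s["position"],s["tool_rot"],[.488,-.319,.25],down(3.3)))
E
```

```text
[0.4599 0.003  0.2943] [[ 0.711  0.703 -0.002]
 [ 0.703 -0.711  0.   ]
 [-0.001 -0.002 -1.   ]] [-14.4  10.2  80.4  -0.   89.5  30.9] 4.8167
[-2.064e+01  2.488e+01  4.410e+00 -1.100e-01  2.000e-02 -4.862e+01]
```

Emit:
jog_arm:
  targets:
    - [-20.6, 24.9, 4.4, 0, 0, -48.6]
    - [-20.6, 24.9, 4.4, 0, 0, -48.6]
    - [-20.6, 24.9, 4.4, 0, 0, -48.6]
    - [-20.6, 24.9, 4.4, 0, 0, -48.6]
    - [-20.6, 24.9, 4.4, 0, 0, -48.6]
    - [-20.6, 24.9, 4.4, 0, 0, -48.6]
    - [-20.6, 24.9, 4.4, 0, 0, -48.6]
    - [-20.6, 24.9, 4.4, 0, 0, -48.6]

```text
time_s: 5.48
position: [0.4857, -0.3063, 0.2516]
tool_rot: [[-0.058, 0.998, -0.002], [0.998, 0.058, 0.001], [0.001, -0.001, -1.0]]
ft_force: [0.8, 0.3, 0.9]
grip_width: 0.0854
gripper_force: 0.0
```

Emit:
jog_arm:
  targets:
    - [0, 0, 0, 0, 0, 0]
    - [0, 0, 0, 0, 0, 0]
    - [0, 0, 0, 0, 0, 0]

```text
time_s: 5.73
position: [0.4861, -0.3041, 0.2521]
tool_rot: [[-0.051, 0.999, -0.001], [0.999, 0.051, 0.002], [0.002, -0.001, -1.0]]
ft_force: [0.1, 1.0, -0.1]
grip_width: 0.0856
gripper_force: 0.0
```

```bash
python3 - <<'E'
from rel import *
np.set_printoptions(precision=4,suppress=True)
im=env.get_image("wrist");W=cloud(im);F=im["frame"].astype(int)
s=env.observe();print(s["position"],s["tool_rot"],s["q"].round(1),s["time_s"])
x,y,z=np.moveaxis(W,-1,0)
k=(z>.044)&(z<.058)&(x>.42)&(x<.56)&(y>-.39)&(y<-.25)
g=F[...,1]-F[...,0]>15
for n,kk in(("block",k&~g),("green",k&g)):
    kk=cv2.morphologyEx(kk.astype(np.uint8),cv2.MORPH_OPEN,np.ones((3,3)))>0
    p=W[kk];print(n,len(p)); 
    if len(p): print(p.mean(0),np.percentile(p,[1,99],0),cv2.minAreaRect((p[:,:2]*1000).astype(np.float32)))
save(im,"e",None,1.0)
E
```

```text
[ 0.4863 -0.3035  0.2527] [[-0.0522  0.9986 -0.0007]
 [ 0.9986  0.0522  0.0009]
 [ 0.0009 -0.0007 -1.    ]] [-43.8  23.4  68.2   0.   88.5 -46.8] 5.7833
block 1999
[ 0.4877 -0.3179  0.0518] [[ 0.4565 -0.3385  0.0453]
 [ 0.5189 -0.2989  0.0542]] ((487.82818603515625, -319.0591125488281), (63.9918212890625, 39.54849624633789), 2.891392707824707)
green 819
[ 0.488  -0.3182  0.0486] [[ 0.4624 -0.3521  0.0455]
 [ 0.5137 -0.2869  0.0506]] ((488.09442138671875, -319.72119140625), (50.64583969116211, 65.02397155761719), 2.011510133743286)
```

View pics/e.png

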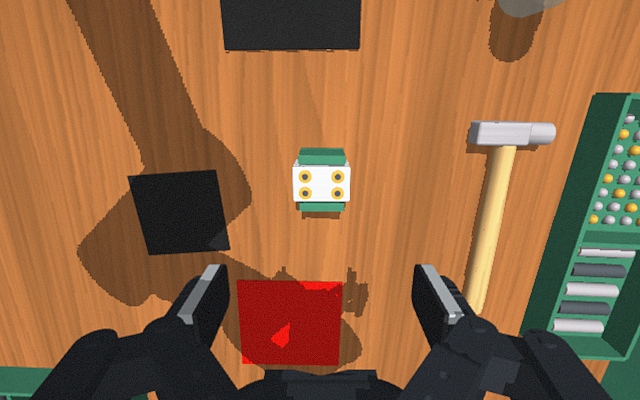

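Wrist view: the block is at pixel (322,183) between the green cheeks, with its ends free to left and right and the fingers lined up with them.

Emit:
jog_arm:
  targets:
    - [-1.5, 0.1, 4, 0, 0, 0]
    - [-1.5, 0.1, 8, 0, 0, 0]
    - [-1.5, 0.1, 12, 0, 0, 0]
    - [-1.5, 0.1, 16, 0, 0, 0]
    - [-1.5, 0.1, 20, 0, 0, 0]
    - [-1.5, 0.1, 22, 0, 0, 0]
    - [-1.5, 0.1, 24.6, 0, 0, 0]
    - [-1.5, 0.1, 24.6, 0, 0, 0]

```text
time_s: 6.45
position: [0.4868, -0.3164, 0.0034]
tool_rot: [[-0.053, 0.999, -0.005], [0.999, 0.053, 0.005], [0.006, -0.005, -1.0]]
ft_force: [-1.2, 1.4, -0.3]
grip_width: 0.0857
gripper_force: 0.0
```

Emit:
jog_arm:
  targets:
    - [0, 0, 0, 0, 0, 0]
    - [0, 0, 0, 0, 0, 0]
    - [0, 0, 0, 0, 0, 0]
    - [0, 0, 0, 0, 0, 0]
  hand: 0
  newtons: 50

```text
time_s: 6.78
position: [0.4891, -0.3195, 0.0091]
tool_rot: [[-0.052, 0.999, 0.002], [0.999, 0.052, -0.002], [-0.002, 0.002, -1.0]]
ft_force: [0.4, 2.6, 7.2]
grip_width: 0.0633
gripper_force: 57.4
```

Emit:
jog_arm:
  targets:
    - [0, 0, -1, 0, 0, 0]
    - [0, 0, -2, 0, 0, 0]
    - [0, 0, -4, 0, 0, 0]
    - [0, 0, -8, 0, 0, 0]
    - [0, 0, -8, 0, 0, 0]

```text
time_s: 7.2
position: [0.4906, -0.3214, 0.0946]
tool_rot: [[-0.052, 0.999, 0.008], [0.999, 0.052, -0.008], [-0.009, 0.008, -1.0]]
ft_force: [1.8, -2.1, -2.7]
grip_width: 0.0635
gripper_force: 57.4
```

```bash
python3 - <<'E'
from rel import *
s=env.observe();print(s["position"].round(4),s["tool_rot"].round(3),s["q"].round(1),s["time_s"])
print(rel(s["position"],s["tool_rot"],[.465,-.100,.090],down(-12)))
E
```

```text
[ 0.4906 -0.3214  0.0946] [[-0.052  0.999  0.008]
 [ 0.999  0.052 -0.008]
 [-0.009  0.008 -1.   ]] [-44.8  32.5  80.4  -0.   66.5 -47.8] 7.2
[22.24 -1.4   0.25  0.52  0.44 14.99]
```

Emit:
jog_arm:
  targets:
    - [4, -0.2, 0, 0, 0, 3]
    - [8, -0.4, 0, 0, 0, 6]
    - [12, -0.7, 0, 0, 0, 9]
    - [16, -0.9, 0, 0, 0, 12]
    - [20, -1.1, 0, 0, 0, 15]
    - [22, -1.1, 0, 0, 0, 15]
    - [22, -1.1, 0, 0, 0, 15]
    - [22, -1.1, 0, 0, 0, 15]

```text
time_s: 7.87
position: [0.4661, -0.0995, 0.0879]
tool_rot: [[0.206, 0.979, 0.001], [0.979, -0.206, -0.001], [-0.001, 0.001, -1.0]]
ft_force: [0.4, -1.9, -3.4]
grip_width: 0.0638
gripper_force: 57.1
```

```bash
python3 - <<'E'
from rel import *
s=env.observe();print(s["position"].round(4),s["tool_rot"].round(3),s["q"].round(1),s["time_s"],s["grip_width"])
print(rel(s["position"],s["tool_rot"],[.465,-.100,.0065],down(-12)))
E
```

```text
[ 0.4661 -0.0995  0.0879] [[ 0.206  0.979  0.001]
 [ 0.979 -0.206 -0.001]
 [-0.001  0.001 -1.   ]] [-26.3  24.2  98.1  -0.   57.6 -14.4] 7.8667 0.06378531984933072
[-0.07 -0.11  8.14  0.08  0.03  0.11]
```

Emit:
jog_arm:
  targets:
    - [0, 0, 3, 0, 0, 0]
    - [0, 0, 6, 0, 0, 0]
    - [0, 0, 7.2, 0, 0, 0]
    - [0, 0, 7.6, 0, 0, 0]
    - [0, 0, 7.9, 0, 0, 0]
    - [0, 0, 8.1, 0, 0, 0]
    - [0, 0, 8.2, 0, 0, 0]
    - [0, 0, 8.2, 0, 0, 0]

```text
time_s: 8.53
position: [0.4665, -0.1011, 0.0071]
tool_rot: [[0.208, 0.978, 0.002], [0.978, -0.208, -0.002], [-0.001, 0.003, -1.0]]
ft_force: [-4.4, -1.7, 9.2]
grip_width: 0.0636
gripper_force: 58.5
```

Emit:
jog_arm:
  targets:
    - [0, 0, 0, 0, 0, 0]
    - [0, 0, 0, 0, 0, 0]
    - [0, 0, 0, 0, 0, 0]
    - [0, 0, 0, 0, 0, 0]
  hand: 1

```text
time_s: 8.87
position: [0.4663, -0.1004, 0.0055]
tool_rot: [[0.208, 0.978, 0.001], [0.978, -0.208, -0.0], [-0.0, 0.001, -1.0]]
ft_force: [-0.0, -0.2, -0.2]
grip_width: 0.0855
gripper_force: 0.0
```

Emit:
jog_arm:
  targets:
    - [0, 0, -3, 0, 0, 0]
    - [0, 0, -6, 0, 0, 0]
    - [0, 0, -10, 0, 0, 0]
    - [0, 0, -14, 0, 0, 0]
    - [0, 0, -18, 0, 0, 0]
    - [0, 0, -18, 0, 0, 0]
    - [0, 0, -18, 0, 0, 0]

```text
time_s: 9.45
position: [0.4666, -0.1004, 0.187]
tool_rot: [[0.208, 0.978, 0.004], [0.978, -0.208, -0.002], [-0.001, 0.005, -1.0]]
ft_force: [-0.4, -0.4, -0.2]
grip_width: 0.0856
gripper_force: 0.0
```

```bash
python3 - <<'E'
from rel import *
np.set_printoptions(precision=4,suppress=True)
im=env.get_image("wrist");W=cloud(im);F=im["frame"].astype(int)
s=env.observe();print(s["position"],s["tool_rot"],s["q"].round(1),s["time_s"])
x,y,z=np.moveaxis(W,-1,0)
k=(z>.042)&(z<.058)&(x>.38)&(x<.54)&(y>-.2)&(y<0)
k=cv2.morphologyEx(k.astype(np.uint8),cv2.MORPH_OPEN,np.ones((3,3)))>0
p=W[k];print(len(p),p.mean(0),cv2.minAreaRect((p[:,:2]*1000).astype(np.float32)))
a=-12
p1=np.array([.465,-.1,.12])
print(rel(s["position"],s["tool_rot"],p1,tilt(a,45)))
save(im,"f",None,1.0)
E
```

```text
[ 0.4658 -0.1001  0.1853] [[ 0.2081  0.9781  0.0008]
 [ 0.9781 -0.2081 -0.0004]
 [-0.0002  0.0009 -1.    ]] [-26.4  16.9  90.1   0.   72.9 -14.4] 9.5
2984 [ 0.4671 -0.1     0.0499] ((466.9907531738281, -101.0216064453125), (40.12064743041992, 63.9173469543457), 77.88904571533203)
[ -0.01  -0.09   6.53 -35.15 -35.13 -84.94]
```

```bash
cat >> rel.py <<'E'
def tr(yaw,p): return tilt(yaw,p)@np.diag([-1,-1,1])
def go(p,Rm):
    s=env.observe();print(s["position"].round(4),s["q"].round(1),round(s["time_s"],2),"w",s["grip_width"].round(4),"F",s["ft_force"].round(1)); r=rel(s["position"],s["tool_rot"],p,Rm);print("rel",r,"ang",np.linalg.norm(r[3:]).round(1))
def fr(yaw): a=np.radians(yaw);return np.array([np.cos(a),np.sin(a),0])
E
python3 -c "
from rel import *
go([.45,-.097,.15],tr(-12.1,45))"
```

```text
Traceback (most recent call last):
  File "rel.py", line 13, in go
    s=env.observe();print(s["position"].round(4),s["q"].round(1),round(s["time_s"],2),"w",s["grip_width"].round(4),"F",s["ft_force"].round(1)); r=rel(s["position"],s["tool_rot"],p,Rm);print("rel",r,"ang",np.linalg.norm(r[3:]).round(1))
                                                                                          ^^^^^^^^^^^^^^^^^^^^^
AttributeError: 'float' object has no attribute 'round'
```

```bash
sed -i 's/s\["grip_width"\].round(4)/round(s["grip_width"],4)/' rel.py
python3 -c "
from rel import *
np.set_printoptions(suppress=True)
go([.45,-.097,.15],tr(-12.1,45))"
```

```text
[ 0.4658 -0.1001  0.1853] [-26.4  16.9  90.1   0.   72.9 -14.4] 9.5 w 0.0852 F [ 0.3 -0.7  0. ]
rel [ -0.03  -1.61   3.53 -35.16  35.13  85.02] ang 98.5
```

Emit:
jog_arm:
  targets:
    - [0, -0.4, 0.5, -9, 9, 21]
    - [0, -0.6, 1, -12, 12, 28]
    - [0, -0.8, 1.5, -15, 15, 36]
    - [0, -1, 2, -18, 18, 43]
    - [0, -1, 2, -18, 18, 43]
    - [0, -1, 2, -18, 18, 43]
    - [0, -1, 2, -18, 18, 43]
    - [0, -1, 2, -18, 18, 43]

```text
time_s: 10.17
position: [0.454, -0.0971, 0.163]
tool_rot: [[0.747, 0.524, 0.41], [0.542, -0.837, 0.083], [0.387, 0.16, -0.908]]
ft_force: [0.4, 0.1, -0.6]
grip_width: 0.0853
gripper_force: 0.0
```

```bash
python3 -c "
from rel import *
np.set_printoptions(suppress=True)
go([.45,-.097,.15],tr(-12.1,45))"
```

```text
[ 0.454  -0.0971  0.163 ] [-37.4  10.1 109.4  25.7  46.7   3.2] 10.17 w 0.0853 F [ 0.4  0.1 -0.6]
rel [ -0.8   -0.43   1.01 -17.49  17.26  41.57] ang 48.3
```

Emit:
jog_arm:
  targets:
    - [-0.2, -0.1, 0.3, -4, 4, 10]
    - [-0.4, -0.2, 0.6, -8, 8, 20]
    - [-0.8, -0.4, 1, -12, 12, 30]
    - [-0.8, -0.4, 1, -17.5, 17.3, 41.6]
    - [-0.8, -0.4, 1, -17.5, 17.3, 41.6]
    - [-0.8, -0.4, 1, -17.5, 17.3, 41.6]
    - [-0.8, -0.4, 1, -17.5, 17.3, 41.6]
    - [-0.8, -0.4, 1, -17.5, 17.3, 41.6]

```text
time_s: 10.83
position: [0.452, -0.0975, 0.1512]
tool_rot: [[0.69, -0.205, 0.694], [-0.143, -0.979, -0.147], [0.709, 0.002, -0.705]]
ft_force: [0.3, 0.7, -0.2]
grip_width: 0.0855
gripper_force: 0.0
```

```bash
python3 -c "
from rel import *
np.set_printoptions(suppress=True)
f=fr(-12.1);b=np.array([.4669,-.1008,0])
go(b-.041*f+[0,0,.067],tr(-12.1,45));go(b+.009*f+[0,0,.017],tr(-12.1,45))"
```

```text
[ 0.452  -0.0975  0.1512] [-37.1   9.7 127.4  87.9  17.6 -16.4] 10.83 w 0.0855 F [ 0.3  0.7 -0.2]
rel [-7.79 -0.02  4.1  -0.11 -0.18  0.3 ] ang 0.4
[ 0.452  -0.0975  0.1512] [-37.1   9.7 127.4  87.9  17.6 -16.4] 10.83 w 0.0855 F [ 0.3  0.7 -0.2]
rel [-7.81 -0.01 11.18 -0.11 -0.18  0.3 ] ang 0.4
```

Emit:
jog_arm:
  targets:
    - [1.7, 0, 1.7, 0, 0, 0]
    - [0.3, 0, 3.1, 0, 0, 0]
    - [-1.1, 0, 4.5, 0, 0, 0]
    - [-3.3, 0, 6.7, 0, 0, 0]
    - [-5.3, 0, 8.7, 0, 0, 0]
    - [-5.3, 0, 8.7, 0, 0, 0]
    - [-5.3, 0, 8.7, 0, 0, 0]
    - [-5.3, 0, 8.7, 0, 0, 0]

```text
time_s: 11.5
position: [0.4757, -0.1035, 0.0497]
tool_rot: [[0.694, -0.203, 0.691], [-0.141, -0.979, -0.146], [0.706, 0.004, -0.708]]
ft_force: [-0.3, 0.9, -0.1]
grip_width: 0.0854
gripper_force: 0.0
```

```bash
python3 -c "
from rel import *
np.set_printoptions(suppress=True)
f=fr(-12.1);b=np.array([.4669,-.1008,0])
go(b+.009*f+[0,0,.017],tr(-12.1,45))"
```

```text
[ 0.4757 -0.1035  0.0497] [-35.1  29.6 131.5 144.1  28.3 -74.7] 11.5 w 0.0854 F [-0.3  0.9 -0.1]
rel [-2.33 -0.09  2.3  -0.11  0.07  0.42] ang 0.4
```

Emit:
jog_arm:
  targets:
    - [-1, 0, 1, 0, 0, 0.4]
    - [-1.8, -0.1, 1.8, 0, 0, 0.4]
    - [-2.3, -0.1, 2.3, 0, 0, 0.4]
    - [-2.3, -0.1, 2.3, 0, 0, 0.4]
    - [-2.3, -0.1, 2.3, 0, 0, 0.4]

```text
time_s: 11.92
position: [0.477, -0.1022, 0.0211]
tool_rot: [[0.688, -0.208, 0.695], [-0.148, -0.978, -0.146], [0.711, -0.003, -0.704]]
ft_force: [-0.5, -0.1, 1.0]
grip_width: 0.0854
gripper_force: 0.0
```

```bash
python3 -c "
from rel import *
np.set_printoptions(suppress=True)
f=fr(-12.1);b=np.array([.4669,-.1008,0])
go(b+.009*f+[0,0,.017],tr(-12.1,45))
im=env.get_image('wrist');save(im,'g')"
```

```text
[ 0.477  -0.1022  0.0211] [-34.9  35.7 133.  150.9  35.  -82. ] 11.92 w 0.0854 F [-0.5 -0.1  1. ]
rel [-0.37  0.07  0.2  -0.2  -0.28 -0.04] ang 0.3
```

View pics/g.png

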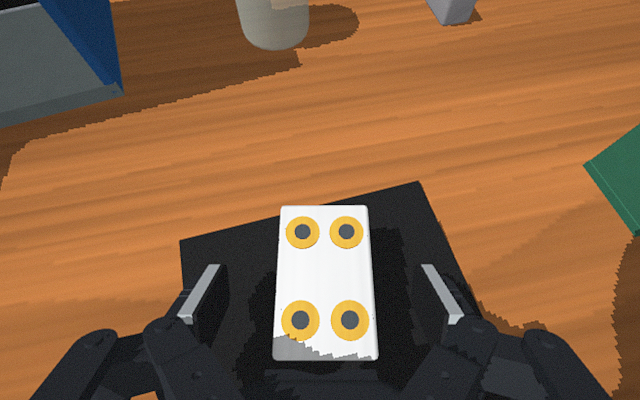

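Wrist view: the block lies square on the mat at pixel (325,285), midway between the pads at (200,295) and (440,295). I close on its long sides and lift.

Emit:
jog_arm:
  targets:
    - [0, 0, 0, 0, 0, 0]
    - [0, 0, 0, 0, 0, 0]
    - [0, 0, 0, 0, 0, 0]
    - [0, 0, 0, 0, 0, 0]
    - [0, 0, 0, 0, 0, 0]
    - [0, 0, 0, 0, 0, 0]
  hand: 0
  newtons: 70

```text
time_s: 12.47
position: [0.4766, -0.1029, 0.0214]
tool_rot: [[0.687, -0.21, 0.696], [-0.149, -0.978, -0.149], [0.711, -0.001, -0.703]]
ft_force: [-1.9, 0.3, 6.2]
grip_width: 0.0392
gripper_force: 70.4
```

Emit:
jog_arm:
  targets:
    - [0.7, 0, -0.7, 0, 0, 0]
    - [1.4, 0, -1.4, 0, 0, 0]
    - [2.1, 0, -2.1, 0, 0, 0]
    - [2.8, 0, -2.8, 0, 0, 0]
    - [3.5, 0, -3.5, 0, 0, 0]
    - [3.5, 0, -3.5, 0, 0, 0]
    - [3.5, 0, -3.5, 0, 0, 0]

```text
time_s: 13.05
position: [0.476, -0.1028, 0.0704]
tool_rot: [[0.688, -0.21, 0.695], [-0.148, -0.978, -0.149], [0.71, -0.001, -0.704]]
ft_force: [-0.2, -0.6, -3.5]
grip_width: 0.0391
gripper_force: 71.2
```

```bash
python3 -c "
from rel import *
np.set_printoptions(suppress=True)
go([.54,.05,.07],tr(9,45))
im=env.get_image('wrist');save(im,'g2')
o=np.array([.6229,.1167,0]);f=fr(9)
print(o-.06*f)"
```

```text
[ 0.476  -0.1028  0.0704] [-35.   25.7 130.5 138.6  24.7 -67.8] 13.05 w 0.0391 F [-0.2 -0.6 -3.5]
rel [  2.1  -16.28   2.21  14.93  -0.28 -14.94] ang 21.1
[0.5636387  0.10731393 0.        ]
```

Emit:
jog_arm:
  targets:
    - [0.2, -3.5, 0.1, 2.5, 0, -2.5]
    - [0.4, -7, 0.2, 5, 0, -5]
    - [0.6, -10.5, 0.3, 7.5, 0, -7.5]
    - [0.8, -14, 0.4, 10, 0, -10]
    - [1.1, -17.5, 0.5, 12.4, -0.2, -12.4]
    - [1.3, -21.3, 0.6, 14.9, -0.3, -14.9]
    - [1.3, -21.3, 0.6, 14.9, -0.3, -14.9]
    - [1.3, -21.3, 0.6, 14.9, -0.3, -14.9]

```text
time_s: 13.77
position: [0.5337, 0.1042, 0.0746]
tool_rot: [[0.7, 0.158, 0.697], [0.111, -0.987, 0.113], [0.706, -0.001, -0.709]]
ft_force: [-0.7, -0.9, -3.2]
grip_width: 0.0392
gripper_force: 72.4
```

Emit:
jog_arm:
  targets:
    - [0, 0, 0, 0, 0, 0]
    - [0, 0, 0, 0, 0, 0]
    - [0, 0, 0, 0, 0, 0]

```text
time_s: 14.02
position: [0.5338, 0.1015, 0.0752]
tool_rot: [[0.7, 0.153, 0.698], [0.108, -0.988, 0.109], [0.706, -0.001, -0.708]]
ft_force: [0.2, -0.5, -4.4]
grip_width: 0.0392
gripper_force: 72.4
```

```bash
python3 -c "
from rel import *
np.set_printoptions(suppress=True)
go([.534,.1026,.075],tr(9,44.7))
im=env.get_image('wrist');save(im,'h');W=cloud(im);np.save('w3.npy',W);np.save('f3.npy',im['frame'])
F=im['frame'].astype(int)
yl=(F[...,0]-F[...,2]>70)&(F[...,1]-F[...,2]>55)
print(yl.sum())
a=np.radians(9);f=np.array([np.cos(a),np.sin(a)]);n=np.array([-f[1],f[0]])
p=W[yl];k=abs(p[:,2]-.012)<.006;p=p[k];v,u=np.nonzero(yl);u=u[k];v=v[k]
X=p[:,:2]@f;Y=p[:,:2]@n
for x0 in np.arange(X.min(),X.max(),.01):
    m=(X>=x0)&(X<x0+.01)
    if m.sum()>10: print(x0.round(3),m.sum(),np.percentile(Y[m],[2,98]).round(4),p[m,2].mean().round(4))
"
```

```text
[0.5338 0.1015 0.0752] [ -7.2  26.8 121.  135.2  16.1 -57.8] 14.02 w 0.0392 F [ 0.2 -0.5 -4.4]
rel [ 0.01 -0.1   0.04  0.08 -0.21 -0.17] ang 0.3
51783
0.638 552 [-0.0033  0.0389] 0.0134
0.648 547 [-0.0031  0.0391] 0.0135
0.658 502 [-0.0033  0.0387] 0.0135
0.668 495 [-0.003   0.0392] 0.0135
0.678 465 [-0.0031  0.0392] 0.0134
0.688 446 [-0.0028  0.0389] 0.0135
0.698 428 [-0.0035  0.0391] 0.0135
0.708 399 [-0.0026  0.0392] 0.0135
0.718 389 [-0.003   0.0395] 0.0135
0.728 366 [-0.003   0.0391] 0.0134
```

View pics/h.png

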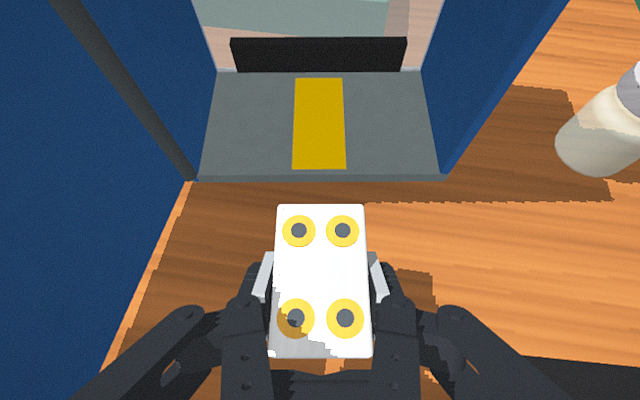

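Wrist view: the block in hand is at pixel (320,280) and the yellow stripe at (319,125), in line. The stop is at (318,55) and the door is clear on the left. Now the block relative to the stripe, from the same picture.

```bash
python3 -c "
from rel import *
np.set_printoptions(suppress=True,precision=4)
W=np.load('w3.npy');F=np.load('f3.npy').astype(int)
a=np.radians(9);f=np.array([np.cos(a),np.sin(a)]);n=np.array([-f[1],f[0]])
x,y,z=np.moveaxis(W,-1,0);v,u=np.mgrid[:400,:640]
k=(u>268)&(u<374)&(v>200)&(v<360)&(z>.09)&(z<.112)
p=W[k];print('block z',np.percentile(z[k],[5,50,95]))
k&=abs(z-np.median(z[k]))<.004
r=cv2.minAreaRect((W[k][:,:2]*1000).astype(np.float32));print(r);c=np.array(r[0])/1000;print('blk X,Y',c@f,c@n)
P=W[k]; A=np.c_[P[:,:2],np.ones(len(P))];print('plane',np.linalg.lstsq(A,P[:,2],rcond=None)[0])
X=W[...,:2]@f;Y=W[...,:2]@n
dk=(F.max(-1)<50)&(v<75)&(u>225)&(u<410)&(z>.015)&(z<.045)
print('stop X',np.percentile(X[dk],[5,50,95]),'Y',np.percentile(Y[dk],[1,99]))
q=W[dk];c2=np.polyfit(q[:,1],q[:,0],1);print('stop yaw',-np.degrees(np.arctan(c2[0])))
s=env.observe();print('TCP X,Y',s['position'][:2]@f,s['position'][:2]@n,s['position'][2], s['tool_rot'].round(4))
"
```

```text
block z [0.1025 0.104  0.1056]
((524.488525390625, 99.841552734375), (63.56063461303711, 44.1484489440918), 8.839109420776367)
blk X,Y 0.5336498611950451 0.016564255653434834
plane [-0.0059 -0.0012  0.1073]
stop X [0.7378 0.7388 0.7397] Y [-0.0548  0.0912]
stop yaw 9.109857569246778
TCP X,Y 0.5431866796274352 0.016791400610030552 0.07534840826636727 [[ 0.6997  0.1535  0.6978]
 [ 0.108  -0.9882  0.1091]
 [ 0.7063 -0.001  -0.7079]]
```

Emit:
jog_arm:
  targets:
    - [-1.5, -0.1, 1.5, 0.1, 0, -0.1]
    - [-3, -0.15, 3, 0.1, 0, -0.1]
    - [-1.6, -0.15, 4.4, 0.1, 0, -0.1]
    - [0, -0.15, 6, 0.1, 0, -0.1]
    - [0.5, -0.15, 6.5, 0.1, 0, -0.1]
    - [0.5, -0.15, 6.5, 0.1, 0, -0.1]
    - [0.5, -0.15, 6.5, 0.1, 0, -0.1]
    - [0.5, -0.15, 6.5, 0.1, 0, -0.1]

```text
time_s: 14.73
position: [0.5816, 0.1114, 0.033]
tool_rot: [[0.7, 0.157, 0.697], [0.111, -0.988, 0.112], [0.706, -0.001, -0.708]]
ft_force: [-0.2, 0.6, -3.6]
grip_width: 0.0392
gripper_force: 72.4
```

```bash
cat > cab.py <<'E'
from rel import *
np.set_printoptions(suppress=True,precision=4)
s=env.observe();f=fr(9.05);n=np.array([-f[1],f[0],0]);p=s['position']
f9=fr(9);n9=np.array([-f9[1],f9[0],0])
print('X,Y,z',p@f9,p@n9,p[2],s['q'].round(1),s['time_s'])
T=s['tool_rot'];print('yaw',np.degrees(np.arctan2(T[1,2],T[0,2])),np.degrees(np.arctan2(T[0,1],-T[1,1])),'roll',T[2,1],'pitch',np.degrees(np.arccos(-T[2,2])),'F',s['ft_force'])
for x,z in((.711,.033),(.711,.0285),(.7163,.0285)): print(x,z,rel(p,T,f9*x+n9*.0183+[0,0,z],tr(9.05,44.9)))
E
python3 cab.py
```

```text
X,Y,z 0.5918396080859226 0.01906872246727198 0.0329824155120002 [ -5.   34.9 115.1 144.2  17.1 -65.4] 14.7333
yaw 9.101919619439093 9.045193727546867 roll -0.000986582118806597 pitch 44.899393030560894 F [-0.1871  0.6471 -3.5668]
0.711 0.033 [ 8.44  0.09  8.41 -0.04  0.   -0.04]
0.711 0.0285 [ 8.12  0.09  8.73 -0.04  0.   -0.04]
0.7163 0.0285 [ 8.5   0.09  9.1  -0.04  0.   -0.04]
```

Emit:
jog_arm:
  targets:
    - [1, 0.07, 1, 0, 0, 0]
    - [2.2, 0.07, 2.2, 0, 0, 0]
    - [3.4, 0.07, 3.4, 0, 0, 0]
    - [4.6, 0.07, 4.6, 0, 0, 0]
    - [5.8, 0.07, 5.8, 0, 0, 0]
    - [7, 0.07, 7, 0, 0, 0]
    - [7.8, 0.07, 7.8, 0, 0, 0]
    - [7.8, 0.07, 7.8, 0, 0, 0]

```text
time_s: 15.4
position: [0.6896, 0.1221, 0.0302]
tool_rot: [[0.692, 0.169, 0.702], [0.11, -0.986, 0.128], [0.713, -0.012, -0.701]]
ft_force: [-0.6, -0.6, -3.8]
grip_width: 0.0388
gripper_force: 72.5
```

Emit:
jog_arm:
  targets:
    - [0, 0, 0, 0, 0, 0]
    - [0, 0, 0, 0, 0, 0]
    - [0, 0, 0, 0, 0, 0]

```text
time_s: 15.65
position: [0.6878, 0.1226, 0.03]
tool_rot: [[0.693, 0.169, 0.701], [0.11, -0.986, 0.128], [0.712, -0.012, -0.702]]
ft_force: [-0.1, 0.5, -3.0]
grip_width: 0.0391
gripper_force: 72.5
```

```bash
python3 cab.py
```

```text
X,Y,z 0.6984888325857769 0.013484048330154375 0.030038369764740606 [ -3.2  40.   98.3 107.1  10.1 -26. ] 15.65
yaw 10.372213395755306 9.702912736349061 roll -0.011856659892147627 pitch 45.42902489475003 F [-0.086   0.5101 -2.9878]
0.711 0.033 [ 1.09 -0.47  0.69 -0.94 -0.52 -0.02]
0.711 0.0285 [ 0.77 -0.46  1.01 -0.94 -0.52 -0.02]
0.7163 0.0285 [ 1.14 -0.46  1.38 -0.94 -0.52 -0.02]
```

The wrist has run into its J5 limit at this pitch. I'll set the block down here, 18 mm short of home, and retake it by the long sides at a shallower pitch.

Emit:
jog_arm:
  targets:
    - [0, 0, 0, 0, 0, 0]
    - [0, 0, 0, 0, 0, 0]
    - [0, 0, 0, 0, 0, 0]
    - [0, 0, 0, 0, 0, 0]
  hand: 0.9

```text
time_s: 15.98
position: [0.689, 0.1226, 0.0307]
tool_rot: [[0.692, 0.169, 0.702], [0.11, -0.986, 0.128], [0.714, -0.012, -0.7]]
ft_force: [0.0, -1.0, 0.0]
grip_width: 0.0768
gripper_force: 0.0
```

```bash
python3 cab.py; python3 -c "
from rel import *
np.set_printoptions(suppress=True)
f=fr(9);n=np.array([-f[1],f[0],0])
go(f*.58+n*.0183+[0,0,.045],tr(9.05,60))
go(f*.62+n*.0183+[0,0,.038],tr(9.05,45))"
```

```text
X,Y,z 0.6996892611233101 0.013308671189836446 0.03072673611816292 [ -3.2  40.   98.2 106.9  10.1 -25.8] 15.9833
yaw 10.35730620566985 9.70980098956206 roll -0.011516642594336782 pitch 45.54372990770637 F [ 0.0061 -0.9825  0.0145]
0.711 0.033 [ 0.95 -0.49  0.66 -0.93 -0.64 -0.  ]
0.711 0.0285 [ 0.63 -0.48  0.97 -0.93 -0.64 -0.  ]
0.7163 0.0285 [ 1.   -0.48  1.35 -0.93 -0.64 -0.  ]
[0.689  0.1226 0.0307] [ -3.2  40.   98.2 106.9  10.1 -25.8] 15.98 w 0.0768 F [ 0. -1.  0.]
rel [-7.36 -0.66 -9.53 -0.93 14.46 -0.13] ang 14.5
[0.689  0.1226 0.0307] [ -3.2  40.   98.2 106.9  10.1 -25.8] 15.98 w 0.0768 F [ 0. -1.  0.]
rel [-5.06 -0.61 -6.19 -0.93 -0.54 -0.  ] ang 1.1
```

Emit:
jog_arm:
  targets:
    - [-1.2, -0.1, -1.4, 0, 0, 0]
    - [-2.5, -0.3, -3, -0.4, -0.2, 0]
    - [-3.8, -0.5, -4.6, -0.6, -0.3, 0]
    - [-5.1, -0.6, -6.2, -0.9, -0.5, 0]
    - [-6.2, -0.6, -7.8, -0.9, 4, 0]
    - [-7.4, -0.7, -9.5, -0.9, 9, 0]
    - [-7.4, -0.7, -9.5, -0.9, 14.5, -0.1]
    - [-7.4, -0.7, -9.5, -0.9, 14.5, -0.1]

```text
time_s: 16.65
position: [0.5682, 0.1085, 0.0441]
tool_rot: [[0.492, 0.155, 0.857], [0.078, -0.988, 0.135], [0.867, 0.0, -0.498]]
ft_force: [-0.0, 0.1, -0.1]
grip_width: 0.077
gripper_force: 0.0
```

Emit:
jog_arm:
  targets:
    - [0, 0, 0, 0, 0, 0]
    - [0, 0, 0, 0, 0, 0]
    - [0, 0, 0, 0, 0, 0]

```text
time_s: 16.9
position: [0.5707, 0.1091, 0.0446]
tool_rot: [[0.494, 0.158, 0.855], [0.078, -0.987, 0.137], [0.866, -0.0, -0.5]]
ft_force: [0.3, 1.0, -0.1]
grip_width: 0.0766
gripper_force: 0.0
```

```bash
cat > look.py <<'E'
from rel import *
import sys
np.set_printoptions(suppress=True,precision=4)
im=env.get_image('wrist');save(im,sys.argv[1]);W=cloud(im);F=im['frame'].astype(int)
f=fr(9);n=np.array([-f[1],f[0],0]);X=W@f;Y=W@n;z=W[...,2]
k=(X>.64)&(X<.78)&(Y>-.03)&(Y<.07)&(z>.05)&(z<.066)
k=cv2.morphologyEx(k.astype(np.uint8),cv2.MORPH_OPEN,np.ones((3,3)))>0
if k.sum():
    r=cv2.minAreaRect((np.c_[X[k],Y[k]]*1000).astype(np.float32));print('block cabframe',r,np.median(z[k]),k.sum())
k=(X>.62)&(X<.73)&(Y>-.03)&(Y<.07)&(z>.02)&(z<.05)
if k.sum(): print('near end X',np.percentile(X[k],[5,50]),'Y',np.percentile(Y[k],[2,98]))
yl=(F[...,0]-F[...,2]>70)&(F[...,1]-F[...,2]>55)&(abs(z-.012)<.006)&(X<.72)
if yl.sum(): print('stripe Y',np.percentile(Y[yl],[2,98]))
dk=(F.max(-1)<50)&(z>.015)&(z<.047)&(X>.72)&(X<.76)&(Y>-.06)&(Y<.1)
if dk.sum(): print('stop X',np.percentile(X[dk],[5,50,95]),'Y',np.percentile(Y[dk],[1,99]))
E
python3 look.py k; python3 cab.py
```

```text
block cabframe ((702.5065307617188, 19.937915802001953), (94.48308563232422, 99.7439193725586), 0.09014715999364853) 0.058067111773339175 5929
near end X [0.6559 0.6567] Y [-0.0058  0.0322]
stripe Y [-0.003   0.0397]
stop X [0.7377 0.7387 0.7397] Y [-0.0551  0.0917]
X,Y,z 0.5807365843709843 0.018578331837977816 0.044845544813559395 [ -7.2  40.4 124.8 160.2  46.  -84.3] 16.95
yaw 9.08245344317408 9.07482619521651 roll -0.0002310678128503433 pitch 60.05330513732511 F [0.577  0.0619 0.1866]
0.711 0.033 [  5.48   0.05  11.88  -0.03 -15.15   0.  ]
0.711 0.0285 [  5.09   0.05  12.1   -0.03 -15.15   0.  ]
0.7163 0.0285 [  5.35   0.05  12.56  -0.03 -15.15   0.  ]
```

View pics/k.png

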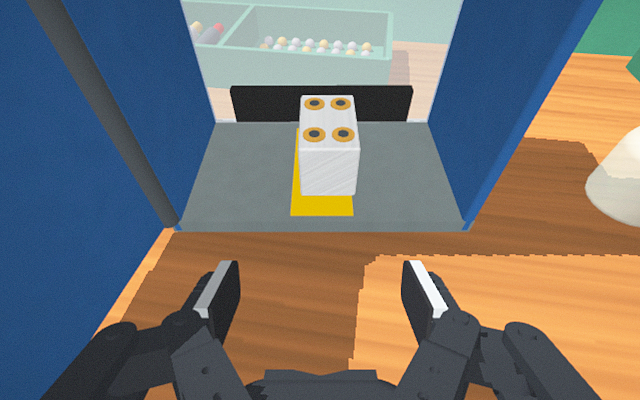

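Wrist view: the block stands upright at pixel (328,145) in the cabinet, about 5 mm right of the stripe centre and clear of the stop. I go in at 60° pitch and regrip.

Emit:
jog_arm:
  targets:
    - [1, 0, 2.5, 0, 0, 0]
    - [2, 0, 5, 0, 0, 0]
    - [3, 0, 7.5, 0, 0, 0]
    - [3.8, 0, 9.7, 0, 0, 0]
    - [4.4, 0, 11.1, 0, 0, 0]
    - [4.4, 0, 11.1, 0, 0, 0]
    - [4.4, 0, 11.1, 0, 0, 0]
    - [4.4, 0, 11.1, 0, 0, 0]

```text
time_s: 17.62
position: [0.6857, 0.1278, 0.0269]
tool_rot: [[0.495, 0.157, 0.855], [0.078, -0.988, 0.137], [0.866, -0.001, -0.501]]
ft_force: [-0.9, 0.3, 0.1]
grip_width: 0.0771
gripper_force: 0.0
```

```bash
python3 cab.py
```

```text
X,Y,z 0.6972743852719184 0.018960537432945748 0.026890603249635617 [ -3.1  44.7 105.9 159.6  31.6 -78.6] 17.6167
yaw 9.083905523595261 9.061738724360128 roll -0.0006685807194775897 pitch 59.943582433543064 F [-0.8839  0.3414  0.07  ]
0.711 0.033 [  1.22   0.07   0.88  -0.03 -15.04  -0.02]
0.711 0.0285 [  0.83   0.07   1.11  -0.03 -15.04  -0.02]
0.7163 0.0285 [  1.09   0.07   1.57  -0.03 -15.04  -0.02]
```

Emit:
jog_arm:
  targets:
    - [0, 0.06, 0, 0, 0, 0]
    - [0, 0.06, 0, 0, 0, 0]
    - [0, 0.06, 0, 0, 0, 0]
    - [0, 0.06, 0, 0, 0, 0]
    - [0, 0.06, 0, 0, 0, 0]
    - [0, 0.06, 0, 0, 0, 0]
    - [0, 0.06, 0, 0, 0, 0]
    - [0, 0.06, 0, 0, 0, 0]
  hand: 0
  newtons: 50

```text
time_s: 18.28
position: [0.6866, 0.127, 0.027]
tool_rot: [[0.494, 0.157, 0.855], [0.078, -0.988, 0.136], [0.866, -0.001, -0.5]]
ft_force: [-3.1, -3.2, 5.9]
grip_width: 0.0395
gripper_force: 52.5
```

```bash
python3 cab.py; python3 look.py l
```

```text
X,Y,z 0.6980209593003132 0.017982761509805725 0.02703750063856745 [ -3.2  44.7 105.9 159.5  31.7 -78.5] 18.2833
yaw 9.054385487983327 9.032410472929106 roll -0.0006648626266673501 pitch 60.020838371867015 F [-3.1337 -3.1854  5.9486]
0.711 0.033 [  1.17  -0.03   0.83  -0.01 -15.12  -0.04]
0.711 0.0285 [  0.78  -0.03   1.05  -0.01 -15.12  -0.04]
0.7163 0.0285 [  1.04  -0.03   1.51  -0.01 -15.12  -0.04]
block cabframe ((694.6856079101562, 19.980331420898438), (99.91740417480469, 109.38758087158203), 89.98138427734375) 0.05814836085966431 25416
near end X [0.644  0.6584] Y [-0.0231  0.0602]
stripe Y [-0.0035  0.0394]
stop X [0.7379 0.7386 0.7394] Y [-0.0555  0.0915]
```

Emit:
jog_arm:
  targets:
    - [0.3, 0, 0.5, 0, 0, 0]
    - [0.5, 0, 0.87, 0, 0, 0]
    - [0.7, 0, 1.21, 0, 0, 0]
    - [0.8, 0, 1.39, 0, 0, 0]
    - [0.85, 0, 1.47, 0, 0, 0]
    - [0.9, 0, 1.56, 0, 0, 0]
    - [0.9, 0, 1.56, 0, 0, 0]

```text
time_s: 18.92
position: [0.7026, 0.13, 0.0269]
tool_rot: [[0.496, 0.157, 0.854], [0.078, -0.988, 0.137], [0.865, -0.001, -0.502]]
ft_force: [-21.7, -6.7, 15.7]
grip_width: 0.0396
gripper_force: 55.3
```

Emit:
jog_arm:
  targets:
    - [0.05, 0, 0.09, 0, 0, 0]
    - [0.1, 0, 0.17, 0, 0, 0]
    - [0.1, 0, 0.17, 0, 0, 0]
    - [0.1, 0, 0.17, 0, 0, 0]

```text
time_s: 19.25
position: [0.7026, 0.13, 0.0269]
tool_rot: [[0.498, 0.157, 0.853], [0.078, -0.988, 0.136], [0.864, -0.001, -0.504]]
ft_force: [-42.8, -12.7, 26.9]
grip_width: 0.0396
gripper_force: 58.0
```

```bash
python3 cab.py
```

```text
X,Y,z 0.7143157800389573 0.018527519182045024 0.026868093882785347 [ -2.7  45.1 103.1 158.8  29.1 -77.1] 19.25
yaw 9.06888619522065 9.020355101664876 roll -0.0014522597136179388 pitch 59.74724610496364 F [-42.8195 -12.6603  26.8697]
0.711 0.033 [  0.36   0.02  -0.6   -0.03 -14.85  -0.08]
0.711 0.0285 [ -0.03   0.02  -0.37  -0.03 -14.85  -0.08]
0.7163 0.0285 [  0.24   0.02   0.09  -0.03 -14.85  -0.08]
```

Emit:
jog_arm:
  targets:
    - [-0.1, 0, -0.2, 0, 0, 0]
    - [-0.17, 0, -0.3, 0, 0, 0]
    - [-0.17, 0, -0.3, 0, 0, 0]

```text
time_s: 19.5
position: [0.7026, 0.13, 0.027]
tool_rot: [[0.494, 0.158, 0.855], [0.078, -0.987, 0.137], [0.866, -0.001, -0.5]]
ft_force: [-9.9, -1.9, 9.8]
grip_width: 0.0394
gripper_force: 53.7
```

Emit:
jog_arm:
  targets:
    - [0, 0, 0, 0, 0, 0]
    - [0, 0, 0, 0, 0, 0]
    - [0, 0, 0, 0, 0, 0]
    - [0, 0, 0, 0, 0, 0]
  hand: 0.9

```text
time_s: 19.83
position: [0.703, 0.1297, 0.0264]
tool_rot: [[0.494, 0.157, 0.855], [0.078, -0.988, 0.137], [0.866, -0.001, -0.501]]
ft_force: [-0.7, -0.4, 0.4]
grip_width: 0.0768
gripper_force: 0.0
```

Emit:
jog_arm:
  targets:
    - [-0.5, 0, -1, 0, 0, 0]
    - [-1.5, 0, -3, 0, 0, 0]
    - [-3, 0, -5.5, 0, 0, 0]
    - [-4.5, 0, -8, 0, 0, 0]
    - [-6, 0, -10.5, 0, 0, 0]
    - [-6.5, 0, -12, 0, 0, 0]
    - [-6.5, 0, -12, 0, 0, 0]
    - [-6.5, 0, -12, 0, 0, 0]

```text
time_s: 20.5
position: [0.5686, 0.108, 0.0304]
tool_rot: [[0.494, 0.157, 0.855], [0.078, -0.988, 0.136], [0.866, -0.001, -0.5]]
ft_force: [0.5, -0.5, -1.0]
grip_width: 0.0766
gripper_force: 0.0
```

```bash
python3 look.py m; python3 cab.py | head -2; python3 - <<'E'
from fit import *
im=env.get_image("scene");W=cloud(im);x,y,z=np.moveaxis(W,-1,0)
for t in("stud_jar","mallet","polish_tin"):
    r=env.regions_of("scene",t)
    if r: print(t,r[0]["point"],np.nanmedian(W[r[0]["pixels"]],0))
F=im["frame"].astype(int)
blue=(F[...,2]>F[...,0]+40)&(F[...,2]>F[...,1]+20)&(z>.03)&(z<.235)
print("door",line(W[blue&(x<.58)&(x>.3)&(y>.19)&(y<.35)]))
E
```

```text
block cabframe ((711.3759155273438, 20.07535171508789), (99.96234130859375, 77.03975677490234), 89.8613052368164) 0.058056532549937784 5693
near end X [0.6737 0.6746] Y [-0.0007  0.0373]
stripe Y [-0.0034  0.0392]
stop X [0.7377 0.7387 0.7398] Y [-0.0554  0.0918]
X,Y,z 0.579188331785809 0.01770089145277401 0.030662696982791646 [ -7.4  42.9 125.3 160.9  48.8 -85.6] 20.55
yaw 9.046304451005948 9.036818120366554 roll -0.00028751733704282864 pitch 60.06438587415088 F [ 0.1996 -0.7702  0.3128]
stud_jar [260.0, 281.9] [ 0.6989 -0.101   0.0741]
mallet [234.6, 222.1] [ 0.7091 -0.329   0.0227]
polish_tin [332.3, 462.3] [0.6653 0.4379 0.0475]
door (np.float32(-3.1287048), (0.4942, 0.2303), 171)
```

View pics/m.png

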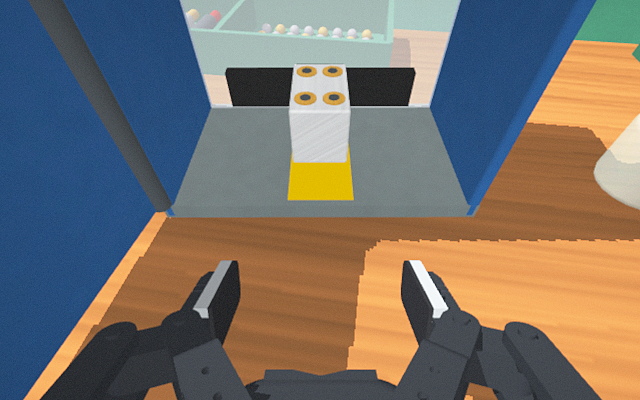

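Final view: the block stands upright at pixel (320,115), centred on the stripe to within about 0.5 mm. Its far end is within 1 mm of the measured face of the stop. The door is still open and the jar, mallet and tin have not moved. I'm handing in.

```bash
python3 -c "
from rig import env
print(env.close_job())"
```

```text
the job is handed in; nothing more can be done
None
```

The job is handed in, at about 21 s: the door stands open at about 1.78 rad and the die block is upright, square and home against the stop on the yellow stripe; the jar, mallet and tin did not move, but a wrist-joint limit made me set the block down in the cabinet and regrip it for the last 18 mm.

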